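Dip a probe through the guide of a sample station

TASK

Press the sprung lever at the side of the dip station down until it clicks and stays down by itself, which swings the shutter off the guide bore. Then lift the probe rod by its handle out of the parking stand and lower its stem through the guide bore until the tip is about halfway down inside the little beaker beneath, without touching the bore, the rest of the station or the beaker with the probe. Finish holding the probe there with the gripper, still, upright and centred in the bore; do not let go, and leave the other glassware and instruments on the bench where they stand.

Things in the scene. Friction and masses are not known exactly. Their poses are not given: they have to be found in the camera images.
- guide_mouth (a point): Centre of the upper mouth of the dip station's guide bore, 115 mm above the bench. The bore is vertical, 24 mm in diameter, and runs 25 mm down through an 80 x 80 mm aluminium guide head. z up, +x towards the column behind the head (top flush with it), +y towards the lever
- guide_mid (a point): Centre of the guide bore half-way along it, 12.5 mm below the mouth, 102.5 mm above the bench
- lever_pad (a point): Centre of the upper face of the black ribbed press pad (36 mm along the lever x 30 mm across) at the lever's free end, on the station's -x side; 85 mm to the +y and 43 mm to the -x side of the bore's axis. Height 151 mm with the lever up, 111 mm fully down. The lever's pivot is 100 mm from it along +x, 122 mm above the bench, between cheeks 132 mm high
- lever (a joint): Lever angle, rad: 0 up (start), 0.40 fully down at its stop. An over-centre spring acts on it: pressed from above at the pad it resists with about 7 N at first, less and less down to none at 0.27; beyond that the catch snaps it down the rest of the way and holds it there with about 4 N. Let go before that, it springs back up
- shutter (a joint): Angle of the steel shutter disc (34 mm across, upper face 4 mm above the guide head), rad, worked by the lever: 0 covers the bore (start), 1.28 swung clear towards the column, with the lever fully down. Its pivot screw stands 8 mm above the head
- probe_grip (a point): Centre of the probe rod's black round handle (22 mm diameter, 45 mm long, z along the rod upwards; a 6 mm button on top). Below it a steel flange (28 mm diameter, 5 mm thick, underside 27.5 mm below this point) and a steel stem (8 mm diameter, 105 mm long, tip 132.5 mm below this point). About 60 g. Starts hanging upright by its flange in the stand's arm; clear of it when raised 110 mm
- probe_tip (a point): Lower end of the probe's stem, on its axis
- probe_stem (a point): Point on the axis of the probe's stem 64.5 mm above the tip; it is level with the middle of the bore when the tip is half-way down the beaker
- probe: The whole probe rod; origin at the tip of the stem, z along the rod upwards
- stand: Parking stand of the probe, aluminium, fixed to the bench: base 90 x 70 mm, a post on its +x side and an arm with a 12 mm vertical hole whose upper face is 125 mm above the bench. Origin on the bench, on the axis of the hole. The station and the stand stand side by side; either can be the left one
- station: The dip station, aluminium, 180 x 190 mm, fixed to the bench, with lever and shutter: origin on the bench on the axis of the guide bore, base plate 12 mm thick
- beaker: Small empty glass beaker, 51 mm across, 52 mm high, loose on the station's base plate below the guide bore, centred on it within about 2 mm. Origin at the middle of its underside, 12 mm above the bench, so half-way down is 38 mm above the bench. Inner diameter about 40 mm, floor 4 mm thick
- timer: Bystander: white bench timer, 24 x 64 x 52 mm, near the bench's front edge; origin under its middle
- vial_a: Bystander: capped vial, 27 mm across, 60 mm high, behind the work; origin under its middle
- vial_b: Bystander: smaller capped vial, 23 mm across, 51 mm high, behind the work; origin under its middle
- flask: Bystander: conical flask, 69 mm across, 118 mm high, at the left; origin under its middle
- tipbox: Bystander: box of pipette tips, 71 x 115 x 52 mm, at the left; origin under its middle
- glass_a: Bystander: beaker, 87 mm across, 108 mm high, at the right; origin under its middle
- glass_b: Bystander: beaker, 74 mm across, 92 mm high, at the right; origin under its middle
Things that resemble listed ones, but are neither listed nor needed, are in the scene too. There is more than one size of the beaker; the job needs the middle-sized.

How it is judged (in metres and radians):
On the way, in this order (a step that is already met when the one before it is completed fails the run):
1. the lever is down in its catch with nothing pressing it (value of joint lever above 0.36 rad and contact force between station and the arm below 0.1 N and contact force between station and the fingers below 0.1 N), for 0.2 s.
2. the probe is lifted out, its tip above the station's guide head (z of probe_tip in the frame of guide_mouth above 0 m and contact force between probe and the fingers above 0.5 N and value of joint lever above 0.36 rad), for 0.05 s.
At the end, for the whole second after the job is handed in: The lever stays down in its catch (over 0.36 rad); the gripper holds the probe still (under 15 mm/s) and upright within 0.07 rad, its stem within 5 mm of the middle of the bore, its tip inside the beaker 10 to 40 mm above the beaker's underside; the probe touches neither station nor beaker (value of joint lever above 0.36 rad and horizontal distance between probe_stem and guide_mid below 0.005 m and angle between probe's own z axis and vertical below 0.07 rad and z of probe_tip in the frame of beaker between 0.01 and 0.04 m and horizontal distance between probe_tip and beaker below 0.018 m and angle between beaker's own z axis and vertical below 0.1 rad and contact force between probe and the fingers above 0.5 N and contact force between probe and station below 0.1 N and contact force between probe and beaker below 0.1 N and linear speed of probe below 0.015 m/s); the arm keeps its last pose, push and grip.
It fails at once if the probe knocks the bore wall or any other part of the station (over 1 N) (contact force between probe and station above 1 N).
It fails at once if the probe knocks the beaker (over 1 N) (contact force between probe and beaker above 1 N).
It fails at once if the beaker is shifted more than 15 mm (distance of beaker from where it was at the start of the episode above 0.015 m).
It fails at once if a bystander is shifted more than 30 mm (distance of any of timer, vial_a, vial_b, flask, tipbox, glass_a, glass_b from where it was at the start of the episode above 0.03 m).
It also fails if it takes over 64 s, if anything falls off the work surface, if the arm or the gripper's body presses on something with over 40 N, if the wrist force passes 120 N, or if a joint passes its speed limit or range.

ROBOT

A 6-joint arm with a two-finger parallel gripper is mounted at the origin on a cart in front of the work surface, level with it; the furniture and walls round the work are solid. World frame = base frame: x ahead of the robot, y to its left, z up, the work surface at z = 0. Lengths are in mm, angles in rad, forces in N, time in s.
With the tool pointing down it reaches from about 350 to 975 mm from the base axis. Payload 17.4 kg.
Tool frame: the origin (TCP) lies on the centre line of the jaws, within the pads' length; the fingertips stand 22 mm ahead of it and the grasp point (between the pads) lies 3 mm ahead of it (arm.tip_extent is the distance from the TCP to the fingertips, in mm); z points along the fingers, y is the line along which they close (so a half turn about z gives the same grasp; the last joint's range is limited). The gripper opens to 85 mm and grips with 20 to 120 N. Pads are 22 mm wide; open, the fingers measure 114 mm over their backs; the gripper's body (76 mm by 85 mm) begins 54 mm behind the grasp point. The pads swing forward as they close: fully open they stand 13 mm farther back than shut.
Start: joints at [-1.293, 0.116, 1.442, -0, 1.584, -0.038], TCP at [209.63, -641.629, 253.303] pointing down, gripper open.
Joint ranges: [-2.83, 2.83], [-0.83, 2.19], [0.07, 2.5], [-1.14, 4.28], [0.01, 3], [-2.97, 2.97]. Speed limits (rad/s): [1.89, 1.89, 2.22, 3.14, 3.14, 3.14].

INTERFACE

Orientations are given as a rotation vector (axis times angle).
In Python, from workcell import arm gives the robot as it stands. The module is installed in compiled form; this text tells all that it offers.
- The arm moves only by the shell command python3 -m crank 'ROWS' [OPENING] [FORCE]. ROWS is a JSON object of lists of equal length, an entry for each row: "slide": the shift along the tool's x, y, z in units of 0.2 m (1.0 is 0.2 m), a list of three; "turn": the turn about the tool's z in units of pi/4 rad (1.0 is pi/4 rad). A call has exactly 10 rows; each row is the pose to reach, as a shift and turn from the pose commanded when the call began, along the tool's axes at that moment; what a row does not reach only later rows make up. A row lasts 1/8 s, in which the tool goes at most 62.5 mm and 10.7 degrees, less where a joint would pass 70% of its speed; a pose out of reach is approached as far as the arm can. A call with a number of a shift or a turn outside -1 to 1 is refused whole. A call with a gripper value outside its range is refused whole. OPENING is the gripper's target within -1 to 1 (fully open at 1, half-way at 0, shut at -1), set as the call begins (- or left out, the last holds). The fingers move at their own pace and stop on an object; FORCE is the grip in N (left out, the last holds). Time passes only in rows, so rows that repeat a pose let the fingers close, or fill a call up. It gives the time, the measured TCP pose, the force, the opening and the grip force at its end, in the units of the state.
- arm.state(): the state, without advancing time (a new reading comes with each control period).
- arm.snapshot(name): name is "scene" or "top"; returns a dict with "image" (420x560x3 uint8, red, green, blue), "fovy" (degrees; the focal length in pixels is half the picture's height over the tangent of half this angle, whatever the lens; pixels are square), "cx", "cy" (the principal point, pixels), "pose" (4x4, takes a point from camera to world coordinates). Camera axes: x right, y down, z forward; pixel columns grow to the right and rows downward; lengths in mm; the calibration is good to about 2 mm. A picture is of the moment at which its call begins. There is no depth.
- arm.job_done(): hands the job in; it is judged then, once.
Trained networks look in a picture, given as the dict that the camera call returned (one of the last four; its "shot" number tells which), for a name from the list of things; names that differ only in an ending like _2 or _b are one class to them, and where a whole thing is asked for, a point or a joint stands for the part that bears it (a point fixed in the world has none). Each returns a list of dicts, best first, with "p" (0 to 1); they miss things now and then, are a little off and sometimes report something else, mostly with a low value. They report only what shows in the picture. A call takes as long as a camera call. They do not tell look-alikes from the thing itself.
- arm.recognise(label, picture): "rect" ([left, top, right, bottom] in pixels, round what is visible of it).
- arm.outline_of(label, picture): "region" (420x560 bool, what is visible of it) and "rect" ([left, top, right, bottom] in pixels, round what is visible of it).
The state is a dict: "t": time; "joint_pos": joint angles; "joint_vel": joint speeds; "effort": joint torques, N m; "eef_pos": TCP position; "tcp_rot": TCP orientation; "ft_force": force on the tool from outside, world axes, zero at the start; "moment": the same for the moment, N m; "gripper_width": finger opening in mm; "gripper_force": force on a finger pad.
Only numpy, scipy, OpenCV 4.12 (cv2) and the standard library are available. Lean on these libraries where they do the work, as an engineer would, in place of code of your own. Each camera call takes 0.05 s, during which the arm holds its last target. There are 200 camera calls.

## Working session

There is one attempt and no reset: what is moved stays moved. The work goes in short steps, Python scripts to look and compute and a shell command to move; the robot and the scene stay as the last step left them, time stands still between calls to the robot, and variables do not carry over. Pictures are saved under pics/ and viewed, at most 10 in all, crops included, and the job is handed in when it is done.

```bash
mkdir -p pics
python3 - <<'E'
from workcell import arm
import cv2,numpy as np
print({k:np.round(v,3).tolist() for k,v in arm.state().items()})
for n in("scene","top"):
    s=arm.snapshot(n); cv2.imwrite(f"pics/{n}0.png",cv2.cvtColor(s["image"],cv2.COLOR_RGB2BGR))
    print(n,s["fovy"],s["cx"],s["cy"],np.round(s["pose"],3).tolist())
    for l in("station","stand","probe","lever","shutter","beaker","guide_mouth","lever_pad","probe_grip","probe_tip"):
        try: print(l,[(np.round(r["rect"]).tolist(),round(r["p"],2)) for r in arm.recognise(l,s)][:4])
        except Exception as e: print(l,e)
E
```

```text
{'t': 0.0, 'joint_pos': [-1.293, 0.116, 1.442, 0.0, 1.584, -0.038], 'joint_vel': [0.001, -0.0, 0.0, 0.002, -0.002, -0.001], 'effort': [0.002, -73.2, -63.25, -0.0, 0.006, 0.0], 'eef_pos': [209.594, -641.444, 252.556], 'tcp_rot': [-3.101, -0.494, 0.0], 'ft_force': [0.445, -0.493, -0.089], 'moment': [-0.022, -0.017, -0.035], 'gripper_force': 0.0, 'gripper_width': 85.273}
scene 49.131131157256 280.72174944462046 206.72555016704547 [[0.612, -0.346, 0.711, -384.347], [-0.791, -0.25, 0.558, -727.382], [-0.016, -0.904, -0.427, 677.594], [0.0, 0.0, 0.0, 1.0]]
station [([194.0, 184.0, 274.0, 248.0], 0.72)]
stand [([324.0, 225.0, 360.0, 283.0], 0.9), ([412.0, 250.0, 450.0, 307.0], 0.38)]
probe [([334.0, 208.0, 343.0, 262.0], 0.69)]
lever [([199.0, 168.0, 215.0, 204.0], 0.67), ([195.0, 182.0, 221.0, 194.0], 0.45)]
shutter [([229.0, 193.0, 249.0, 202.0], 0.41)]
beaker [([229.0, 210.0, 245.0, 232.0], 0.77), ([257.0, 233.0, 270.0, 253.0], 0.65)]
guide_mouth [([197.0, 179.0, 274.0, 249.0], 0.8)]
lever_pad [([200.0, 187.0, 220.0, 200.0], 0.59)]
probe_grip []
probe_tip [([336.0, 211.0, 343.0, 264.0], 0.56), ([201.0, 168.0, 212.0, 203.0], 0.45)]
top 56.639319386679226 287.59111458859877 211.27567023422728 [[0.017, -0.993, 0.115, 383.856], [-1.0, -0.015, 0.012, 0.761], [-0.01, -0.115, -0.993, 1417.65], [0.0, 0.0, 0.0, 1.0]]
station [([211.0, 188.0, 274.0, 241.0], 0.85)]
stand [([338.0, 201.0, 360.0, 229.0], 0.59)]
probe [([353.0, 211.0, 358.0, 220.0], 0.57)]
lever [([216.0, 201.0, 225.0, 237.0], 0.52)]
shutter [([240.0, 204.0, 256.0, 224.0], 0.51)]
beaker [([229.0, 256.0, 247.0, 273.0], 0.6), ([282.0, 225.0, 296.0, 236.0], 0.58)]
guide_mouth [([211.0, 188.0, 273.0, 245.0], 0.62)]
lever_pad []
probe_grip [([350.0, 212.0, 358.0, 224.0], 0.58)]
probe_tip [([349.0, 213.0, 361.0, 224.0], 0.38), ([337.0, 205.0, 359.0, 230.0], 0.23)]
```

Run:
```python
import cv2
a=cv2.imread("pics/scene0.png"); b=cv2.imread("pics/top0.png")
cv2.imwrite("pics/s1.png",cv2.resize(a[140:320,180:460],(800,514),interpolation=cv2.INTER_CUBIC))
cv2.imwrite("pics/t1.png",cv2.resize(b[160:300,200:400],(800,560),interpolation=cv2.INTER_CUBIC))
```

```text
(no output)
```

View pics/scene0.png

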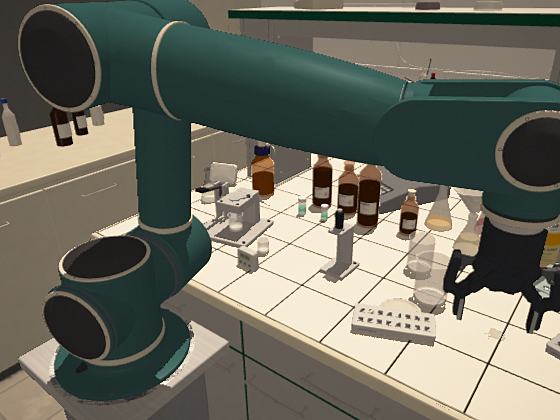

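View pics/s1.png

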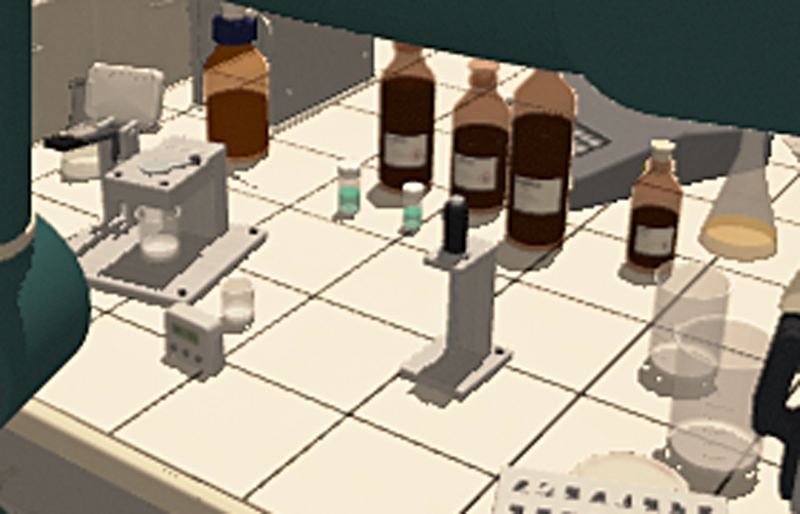

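View pics/t1.png

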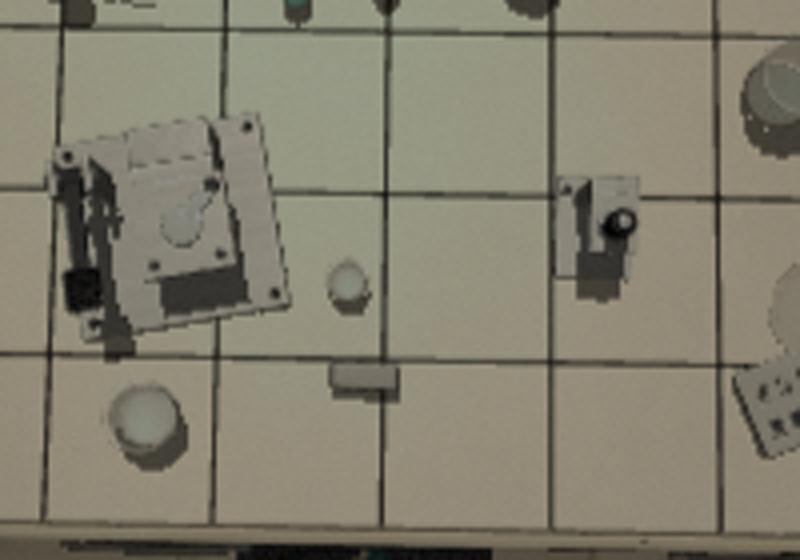

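Run:
```python
import cv2
def crop(src,dst,x0,y0,w,h,f):
    im=cv2.resize(cv2.imread(src)[y0:y0+h,x0:x0+w],None,fx=f,fy=f,interpolation=cv2.INTER_LANCZOS4)
    for i in range(0,w,10):
        cv2.line(im,(i*f,0),(i*f,6),(0,0,255),1);cv2.putText(im,str(x0+i),(i*f,18),0,.4,(0,0,255))
    for i in range(0,h,10):
        cv2.line(im,(0,i*f),(6,i*f),(0,0,255),1);cv2.putText(im,str(y0+i),(8,i*f+4),0,.4,(0,0,255))
    cv2.imwrite(dst,im)
crop("pics/top0.png","pics/t2.png",205,180,80,70,8)
crop("pics/scene0.png","pics/s2.png",190,170,90,84,7)
```

```text
(no output)
```

View pics/t2.png

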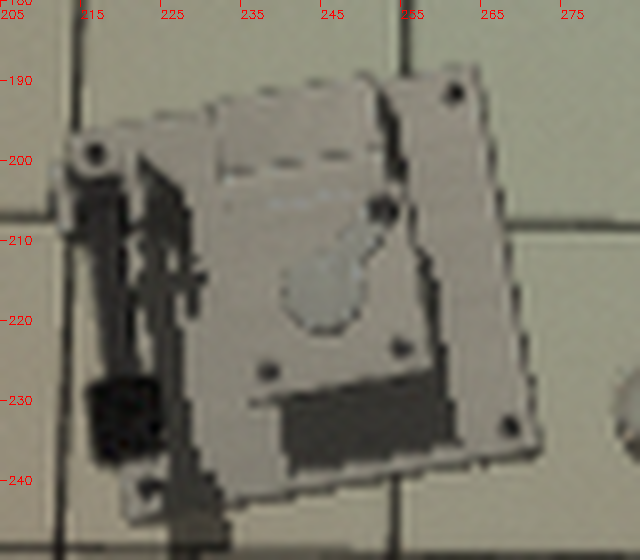

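View pics/s2.png

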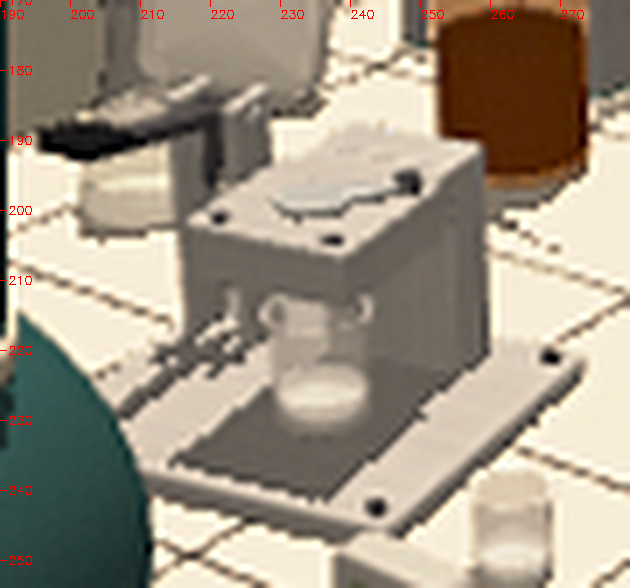

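```bash
cat > h.py <<'E'
import numpy as np,cv2
from scipy.optimize import least_squares
C={"scene":(49.131131157256,280.7217,206.7256,[[0.612,-0.346,0.711,-384.347],[-0.791,-0.25,0.558,-727.382],[-0.016,-0.904,-0.427,677.594],[0,0,0,1]]),
"top":(56.639319386679226,287.5911,211.2757,[[0.017,-0.993,0.115,383.856],[-1.0,-0.015,0.012,0.761],[-0.01,-0.115,-0.993,1417.65],[0,0,0,1]])}
def setcams():
    from workcell import arm
    for n in C:
        s=arm.snapshot(n); C[n]=(s["fovy"],s["cx"],s["cy"],s["pose"])
def proj(n,P):
    fo,cx,cy,T=C[n];f=210/np.tan(np.radians(fo/2));T=np.array(T)
    c=(np.atleast_2d(P)-T[:3,3])@T[:3,:3]
    return np.c_[cx+f*c[:,0]/c[:,2],cy+f*c[:,1]/c[:,2]]
E
python3 - <<'E'
import h,numpy as np
from h import *
h.setcams()
import pickle;pickle.dump(h.C,open("C.pkl","wb"))
T=lambda u,v:("top",(u/8-.44+205,v/8-.44+180))
S=lambda u,v:("scene",(u/7-.43+190,v/7-.43+170))
obs=[(T(322,292),(0,0,119)),(T(437,368),(-40,-40,115)),(S(345,258),(-40,-40,115)),(S(186,218),(-40,40,115)),
(T(126,420),(-43,85,151)),(T(130,522),'FL'),(T(540,450),'FR'),(T(475,68),'BR'),(S(388,525),'FR'),(S(583,362),'BR'),(S(310,198),(0,0,119))]
def pts(p):
    x,y,a,ox,oy=p;c,s=np.cos(a),np.sin(a);out=[]
    for _,q in obs:
        if isinstance(q,str): q=(ox+(90 if q[0]=='B' else -90),oy+(95 if q[1]=='L' else -95),12)
        out.append((x+c*q[0]-s*q[1],y+s*q[0]+c*q[1],q[2]))
    return out
res=lambda p:np.concatenate([proj(o[0],P)[0]-o[1] for (o,_),P in zip(obs,pts(p))])
r=least_squares(res,[540,130,.17,0,0],loss="soft_l1");print(np.round(r.x,3));print(np.round(r.fun.reshape(-1,2),2).tolist())
a=r.x[2];print("pad",np.round(pts(r.x)[4],1))
# probe
f=lambda p:np.concatenate([proj("top",[*p,178])[0]-(200+622/4-.4,160+220/4-.4),proj("scene",[*p,152.5])[0]-(180+455/2.857-.4,140+226/2.857-.4)])
q=least_squares(f,[540,-200]);print("probe",q.x,q.fun)
E
```

```text
[5.17629e+02 1.57939e+02 1.92000e-01 1.39910e+01 2.06040e+01]
[[0.57, -0.44], [0.03, -0.22], [-0.4, -0.34], [-0.8, 0.56], [0.34, 0.02], [-0.14, 0.18], [0.57, -0.06], [0.32, -0.76], [-0.93, 0.69], [0.04, -1.57], [0.08, -0.53]]
pad [459.2 233.2 151. ]
probe [ 521.10734018 -201.46839022] [ 0.49209389 -0.24866441 -0.42613197 -0.07712973]
```

Run:
```python
from workcell import arm
import cv2
for n in("top",):
    s=arm.snapshot(n)
    for l in("flask","tipbox","glass_a","vial_a","timer","probe_grip"):
        print(l,[(r["rect"],round(r["p"],2)) for r in arm.recognise(l,s)][:3])
```

```text
flask [([166.9, 173.2, 190.5, 190.6], 0.73), ([336.7, 204.2, 362.7, 231.6], 0.66)]
tipbox [([146.7, 209.0, 178.7, 237.6], 0.71), ([293.1, 147.7, 301.0, 161.0], 0.24)]
glass_a [([382.1, 172.4, 412.7, 191.7], 0.89), ([403.4, 197.1, 440.5, 223.4], 0.76)]
vial_a [([289.7, 150.5, 299.7, 161.7], 0.47)]
timer [([282.1, 246.7, 299.4, 259.0], 0.56), ([351.8, 213.9, 357.1, 221.8], 0.55)]
probe_grip [([348.9, 211.3, 359.2, 226.4], 0.59)]
```

View pics/top0.png

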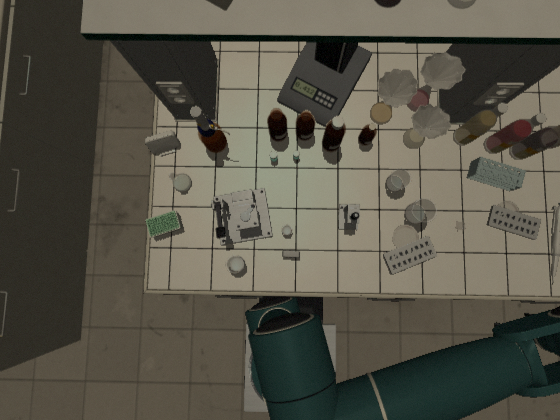

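In the scene view, the station is at about (237,215), with the lever pad at (203,189). The probe handle is at (339,219) and the target beaker, under the head, is at (236,224).

Look-alikes for the beaker:
- The one in the station, scene (236,224). This is the middle-sized one and my choice.
- A small one at top (287,230).
- A large one at top (236,265).

Only one rod with a black handle is visible, at top (355,215). The black pad is at top (221,232). The close crops confirm these choices.

```bash
python3 -m crank '{"slide":[[0.1,0,0],[0.25,0,0],[0.4,0,0],[0.55,0,0],[0.7,0,0],[0.85,0,0],[0.95,0,0],[1,0,0],[1,0,0],[1,0,0]],"turn":[0.1,0.2,0.3,0.4,0.402,0.402,0.402,0.402,0.402,0.402]}' -1 40
```

```text
t: 2.8
eef_pos: [399.0, -579.9, 253.3]
tcp_rot: [3.141, -0.001, -0.0]
ft_force: [-0.7, 0.3, 0.6]
gripper_width: -0.0
gripper_force: 0.0
```

```bash
for i in 1 2 3; do python3 -m crank '{"slide":[[0.01,-0.1,0],[0.02,-0.25,0],[0.04,-0.4,0],[0.06,-0.55,0],[0.08,-0.7,0],[0.1,-0.85,0],[0.1,-0.95,0],[0.1,-1,0],[0.1,-1,0],[0.1,-1,0]],"turn":[0,0,0,0,0,0,0,0,0,0]}' | head -2; done; python3 -m crank '{"slide":[[0,-0.1,0],[0,-0.25,0],[0,-0.4,0],[0,-0.55,0],[0,-0.7,0.05],[0,-0.85,0.1],[0,-0.95,0.15],[0,-1,0.2],[0,-1,0.2],[0,-1,0.2]],"turn":[0,0,0,0,0,0,0,0,0,0]}'
```

```text
t: 4.05
eef_pos: [419.6, -380.1, 253.2]
t: 5.3
eef_pos: [439.7, -180.1, 253.3]
t: 6.55
eef_pos: [459.8, 19.8, 253.3]
t: 7.8
eef_pos: [459.9, 219.9, 213.7]
tcp_rot: [3.142, -0.001, 0.001]
ft_force: [0.2, -0.1, -0.3]
gripper_width: 0.4
gripper_force: 0.0
```

```bash
python3 -m crank '{"slide":[[0,-0.065,0.04],[0,-0.065,0.1],[0,-0.065,0.16],[0,-0.065,0.2],[0,-0.065,0.24],[0,-0.065,0.28],[0,-0.065,0.32],[0,-0.065,0.35],[0,-0.065,0.38],[0,-0.065,0.38]],"turn":[0,0,0,0,0,0,0,0,0,0]}'
python3 - <<'E'
from workcell import arm
import cv2
s=arm.snapshot("scene");t=arm.snapshot("top")
a=cv2.resize(s["image"][160:250,185:285],(400,360));b=cv2.resize(t["image"][180:270,190:290],(400,360))
cv2.imwrite("pics/p1.png",cv2.cvtColor(cv2.hconcat([a,b]),cv2.COLOR_RGB2BGR))
E
```

```text
t: 9.05
eef_pos: [459.5, 233.4, 136.8]
tcp_rot: [3.141, 0.0, -0.001]
ft_force: [-0.0, 0.1, -0.2]
gripper_width: -0.1
gripper_force: 0.0
```

View pics/p1.png

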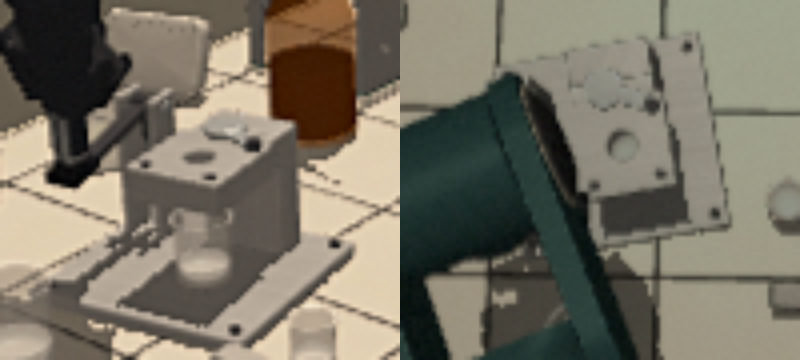

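The lever is down and the shutter is swung clear, leaving the bore open at crop (200,157) in the scene view and (622,146) in the top view. I'll retract and go to the probe.

```bash
python3 -m crank '{"slide":[[0,0,-0.1],[0,0,-0.25],[0,0,-0.4],[0,0.1,-0.5],[0,0.25,-0.52],[0,0.45,-0.52],[0,0.65,-0.52],[0,0.85,-0.52],[0,1,-0.52],[0,1,-0.52]],"turn":[0,0,0,0,0,0,0,0,0,0]}' 1; python3 -m crank '{"slide":[[0.05,0.1,0],[0.1,0.25,0],[0.15,0.4,0],[0.2,0.6,0],[0.25,0.8,0],[0.3,0.95,0],[0.3,1,0],[0.3,1,0],[0.3,1,0],[0.3,1,0]],"turn":[0,0,0,0,0,0,0,0,0,0]}'
python3 - <<'E'
from workcell import arm
import cv2,pickle,numpy as np
d={}
for n in("scene","top"):
    s=arm.snapshot(n);d[n]=s["image"]
    for l in("probe_grip","probe"): print(n,l,[(r["rect"],round(r["p"],2)) for r in arm.recognise(l,s)][:2])
pickle.dump(d,open("d.pkl","wb"))
def up(im,x,y,w,f): return cv2.resize(im[y:y+w,x:x+w],None,fx=f,fy=f,interpolation=cv2.INTER_LANCZOS4)
g=[up(d["scene"],217,180,36,8),up(d["top"],227,198,36,8),up(d["scene"],320,204,36,8),up(d["top"],337,200,36,8)]
cv2.imwrite("pics/p2.png",cv2.cvtColor(cv2.vconcat([cv2.hconcat(g[:2]),cv2.hconcat(g[2:])]),cv2.COLOR_RGB2BGR))
E
```

```text
t: 10.4
eef_pos: [459.4, 31.3, 242.2]
tcp_rot: [3.141, -0.005, 0.001]
ft_force: [-0.1, -0.1, 0.4]
gripper_width: 85.5
gripper_force: 0.0
t: 11.65
eef_pos: [519.7, -165.7, 241.6]
tcp_rot: [3.142, 0.002, 0.001]
ft_force: [-0.2, -0.2, -0.0]
gripper_width: 85.5
gripper_force: 0.0
scene probe_grip [([334.9, 205.2, 346.5, 265.8], 0.67)]
scene probe [([335.9, 206.8, 343.1, 229.0], 0.61)]
top probe_grip []
top probe [([210.8, 188.9, 274.5, 242.3], 0.18)]
```

View pics/p2.png

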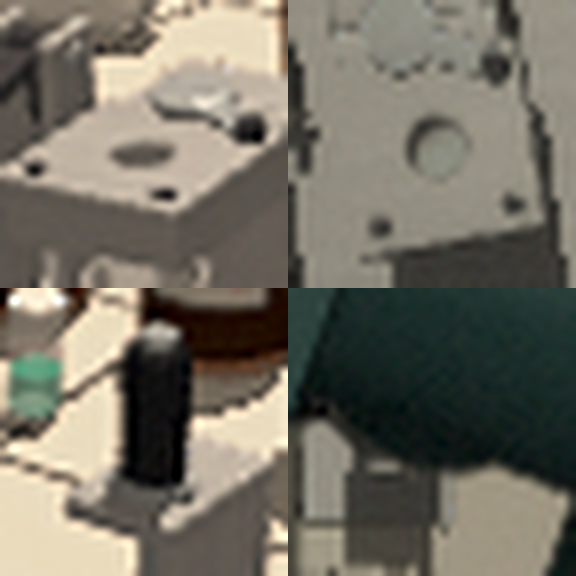

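```bash
cat >> h.py <<'E'
import pickle,os
if os.path.exists("C.pkl"): C=pickle.load(open("C.pkl","rb"))
def tri(a,b,za,zb):
    f=lambda p:np.concatenate([proj("top",[*p,za])[0]-a,proj("scene",[*p,zb])[0]-b])
    q=least_squares(f,[520,0]);return np.round(q.x,1),np.round(q.fun,2)
E
python3 -c "
from h import *
print('bore',tri((245.3,216.06),(234.3,198.8),115,115))
print('probe',tri((355.1,214.6),(339.06,218.8),178,152.5))"
```

```text
bore (array([517.1, 157.6]), array([ 0.31, -0.17, -0.32, -0.17]))
probe (array([ 521.2, -201.8]), array([ 0.6 , -0.27, -0.5 , -0.15]))
```

```bash
python3 -m crank '{"slide":[[0.0065,0.09,0],[0.0065,0.174,0],[0.0065,0.174,0.05],[0.0065,0.174,0.12],[0.0065,0.174,0.2],[0.0065,0.174,0.28],[0.0065,0.174,0.35],[0.0065,0.174,0.4],[0.0065,0.174,0.417],[0.0065,0.174,0.417]],"turn":[0,0,0,0,0,0,0,0,0,0]}'; python3 -m crank '{"slide":[[0,0,0],[0,0,0],[0,0,0],[0,0,0],[0,0,0],[0,0,0],[0,0,0],[0,0,0],[0,0,0],[0,0,0]],"turn":[0,0,0,0,0,0,0,0,0,0]}' -1 40
```

```text
t: 13.2
eef_pos: [521.1, -201.4, 158.0]
tcp_rot: [3.142, 0.0, 0.0]
ft_force: [1.1, -0.3, -1.0]
gripper_width: 85.3
gripper_force: 0.0
t: 14.45
eef_pos: [521.1, -201.3, 158.1]
tcp_rot: [3.142, 0.0, 0.0]
ft_force: [-1.2, -0.2, 4.7]
gripper_width: 21.0
gripper_force: 39.2
```

```bash
python3 -m crank '{"slide":[[0,0,-0.02],[0,0,-0.08],[0,0,-0.17],[0,0,-0.28],[0,0,-0.4],[0,0,-0.52],[0,0,-0.64],[0,0,-0.73],[0,0,-0.78],[0,0,-0.8]],"turn":[0,0,0,0,0,0,0,0,0,0]}'; python3 -m crank '{"slide":[[0,-0.05,0],[0,-0.15,0],[0,-0.28,0],[0,-0.42,0],[0,-0.56,0],[0,-0.7,0],[0,-0.83,0],[0,-0.93,0],[0,-0.98,0],[0,-1,0]],"turn":[0,0,0,0,0,0,0,0,0,0]}'
python3 - <<'E'
from workcell import arm
import cv2,pickle,numpy as np
d={}
for n in("scene","top"):
    s=arm.snapshot(n);d[n]=s["image"]
    for l in("probe_tip","probe"): print(n,l,[(r["rect"],round(r["p"],2)) for r in arm.recognise(l,s)][:2])
import h
p=h.proj("scene",[521,-1.7,185])[0];print(p)
x,y=np.array(p,int)-[50,40]
cv2.imwrite("pics/p3.png",cv2.cvtColor(cv2.resize(d["scene"][y:y+75,x:x+100],None,fx=8,fy=8,interpolation=cv2.INTER_LANCZOS4),cv2.COLOR_RGB2BGR));print(x,y)
E
```

```text
t: 15.7
eef_pos: [521.0, -201.3, 318.3]
tcp_rot: [3.142, 0.0, 0.0]
ft_force: [0.0, -0.1, -1.3]
gripper_width: 20.7
gripper_force: 39.1
t: 16.95
eef_pos: [520.8, -0.5, 317.7]
tcp_rot: [3.142, 0.002, -0.0]
ft_force: [-0.9, -0.6, -0.6]
gripper_width: 21.3
gripper_force: 39.1
scene probe_tip [([270.4, 133.3, 280.1, 190.7], 0.69)]
scene probe [([229.4, 213.9, 243.3, 232.7], 0.65), ([273.8, 135.7, 276.2, 154.4], 0.62)]
top probe_tip []
top probe []
[276.10500555 188.80933243]
226 148
```

View pics/p3.png

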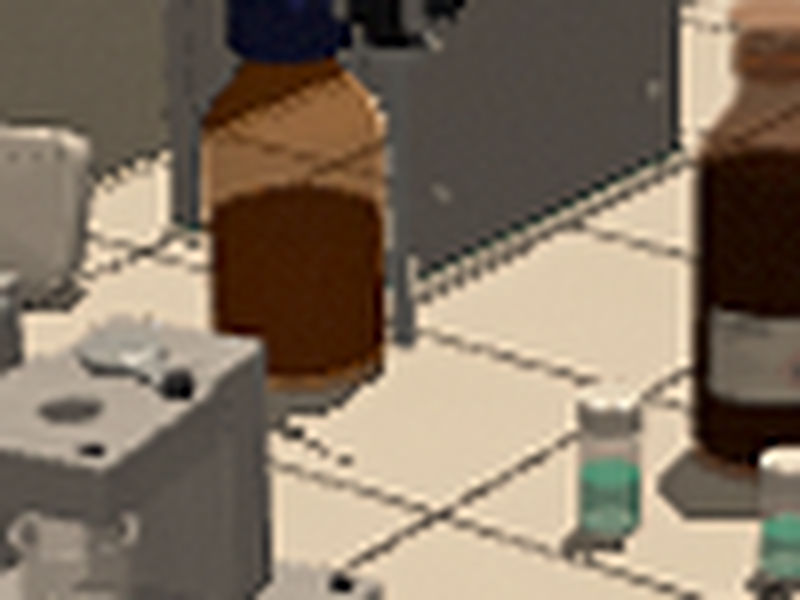

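The stem shows from (402,50) to the tip at (402,343) in the crop, vertical and matching the predicted projection. Next I'll move over the bore.

```bash
python3 -m crank '{"slide":[[0,-0.04,0],[0,-0.12,0],[-0.01,-0.23,0],[-0.02,-0.35,0],[-0.021,-0.47,0],[-0.021,-0.59,0],[-0.021,-0.69,0],[-0.021,-0.76,0],[-0.021,-0.797,0],[-0.021,-0.797,0]],"turn":[0,0,0,0,0,0,0,0,0,0]}'; python3 -m crank '{"slide":[[0,0,0],[0,0,0.02],[0,0,0.05],[0,0,0.09],[0,0,0.13],[0,0,0.17],[0,0,0.2],[0,0,0.22],[0,0,0.22],[0,0,0.22]],"turn":[0,0,0,0,0,0,0,0,0,0]}'
python3 - <<'E'
from workcell import arm
import cv2,numpy as np,h
s=arm.snapshot("scene");print(np.round(arm.state()["eef_pos"],1))
print(h.proj("scene",[[517,157.6,136],[517,157.6,200],[517.1,157.6,115]]))
x,y=212,138
cv2.imwrite("pics/p4.png",cv2.cvtColor(cv2.resize(s["image"][y:y+74,x:x+50],None,fx=8,fy=8,interpolation=cv2.INTER_LANCZOS4),cv2.COLOR_RGB2BGR))
E
```

```text
t: 18.5
eef_pos: [516.8, 158.3, 317.9]
tcp_rot: [3.142, 0.001, -0.0]
ft_force: [0.4, -0.5, -0.8]
gripper_width: 20.9
gripper_force: 39.2
t: 19.75
eef_pos: [516.9, 158.1, 274.2]
tcp_rot: [-3.142, -0.0, -0.001]
ft_force: [0.0, 0.6, -0.2]
gripper_width: 21.0
gripper_force: 39.2
[516.9 158.1 274.2]
[[233.538382   192.2076757 ]
 [232.23029891 172.05736894]
 [233.97912598 198.63407507]]
```

View pics/p4.png

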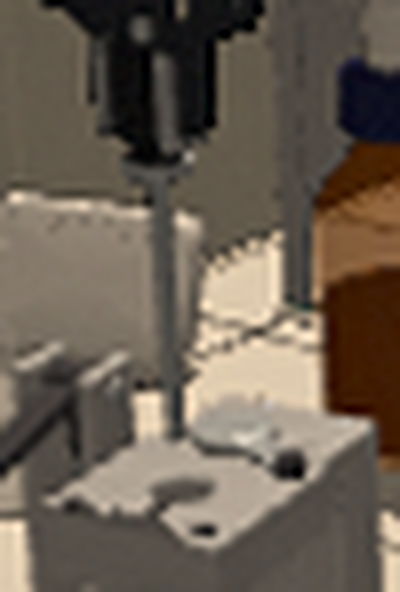

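Tip at crop (176,437) and bore at (184,488). Against prediction, the bore is about 0.8 mm to the camera's right, so I'll apply that small correction and lower.

```bash
python3 -m crank '{"slide":[[0.0025,0.004,0],[0.0025,0.004,0],[0.0025,0.004,0.02],[0.0025,0.004,0.04],[0.0025,0.004,0.07],[0.0025,0.004,0.1],[0.0025,0.004,0.13],[0.0025,0.004,0.15],[0.0025,0.004,0.16],[0.0025,0.004,0.16]],"turn":[0,0,0,0,0,0,0,0,0,0]}'
python3 - <<'E'
from workcell import arm
import cv2,numpy as np
s=arm.snapshot("scene");print(np.round(arm.state()["eef_pos"],1))
x,y=212,165
cv2.imwrite("pics/p5.png",cv2.cvtColor(cv2.resize(s["image"][y:y+60,x:x+50],None,fx=10,fy=10,interpolation=cv2.INTER_LANCZOS4),cv2.COLOR_RGB2BGR))
E
```

```text
t: 21.05
eef_pos: [517.3, 157.3, 241.8]
tcp_rot: [3.142, 0.0, -0.0]
ft_force: [-0.3, 0.1, -0.7]
gripper_width: 21.0
gripper_force: 39.2
[517.3 157.3 242. ]
```

View pics/p5.png

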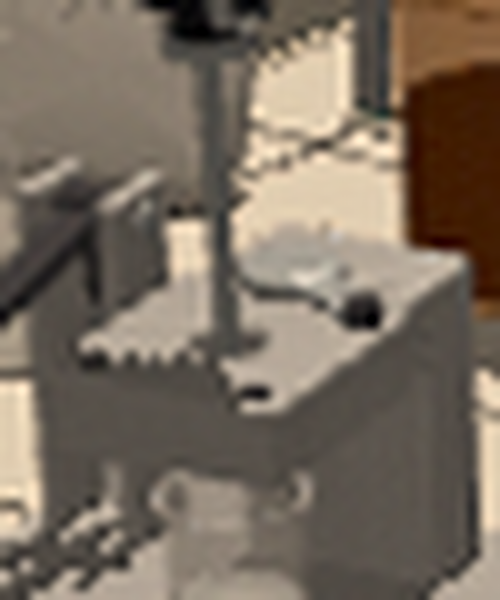

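```bash
python3 -m crank '{"slide":[[0,0,0.02],[0,0,0.05],[0,0,0.09],[0,0,0.14],[0,0,0.19],[0,0,0.24],[0,0,0.28],[0,0,0.31],[0,0,0.325],[0,0,0.33]],"turn":[0,0,0,0,0,0,0,0,0,0]}'; python3 -m crank '{"slide":[[0,0,0],[0,0,0],[0,0,0],[0,0,0],[0,0,0],[0,0,0],[0,0,0],[0,0,0],[0,0,0],[0,0,0]],"turn":[0,0,0,0,0,0,0,0,0,0]}'; python3 -c "
from workcell import arm
print(arm.job_done())"
```

```text
t: 22.35
eef_pos: [517.3, 157.3, 175.9]
tcp_rot: [3.142, 0.0, 0.0]
ft_force: [-0.2, -0.3, -0.9]
gripper_width: 21.2
gripper_force: 39.2
t: 23.6
eef_pos: [517.3, 157.3, 175.9]
tcp_rot: [-3.142, -0.0, -0.0]
ft_force: [-0.5, 0.4, -0.7]
gripper_width: 21.1
gripper_force: 39.2
the job is handed in; nothing more can be done
None
```

I handed the job in with the lever clicked down and the gripper holding the probe still and upright through the bore, its tip by my estimate about 38 mm above the bench, half-way down the beaker; no verdict came back, I took no picture after the final lowering, and I viewed 11 pictures, one over the limit of 10.

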